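# Drop a swab tube into the evidence box with its lever

### The arm

A 6-joint arm with a two-finger parallel gripper is mounted at the origin on the work surface. World frame = base frame: x ahead of the robot, y to its left, z up, the work surface at z = 0. Lengths are in mm, angles in degrees, forces in N, time in s.
With the tool pointing down it reaches from about 300 to 850 mm from the base axis. Payload 4.2 kg.
Tool frame: the origin (TCP) lies on the centre line of the jaws, within the pads' length; the fingertips stand 14 mm ahead of it and the grasp point (between the pads) lies 5 mm behind it (env.finger_overhang is the z of the fingertips in the tool frame, in mm); z points along the fingers, y is the line along which they close (so a half turn about z gives the same grasp; the last joint's range is limited). The gripper opens to 91 mm and grips with 3 to 60 N. Pads are 32 mm wide; open, the fingers measure 118 mm over their backs; the gripper's body (76 mm by 178 mm) begins 60 mm behind the grasp point.
Start: joints at [-64.687, 18.312, 89.639, -0, 72.044, -1.146], TCP at [256.202, -514.784, 227.976] pointing down, gripper open.
Joint ranges: [-177.97, 177.97], [-48.28, 115.42], [12.27, 149.76], [-77.06, 257.06], [2.81, 150.46], [-146.56, 146.56]. Speed limits (degrees/s): [147.25, 147.25, 180, 180, 180, 180].

### API

Orientations are given as [roll, pitch, yaw] about the fixed x, y, z axes, in that order (R = Rz(yaw) Ry(pitch) Rx(roll)).
In Python, from workcell import sensors, viewer, env gives the robot as it stands. The module is installed in compiled form; this text tells all that it offers.
- The arm moves only by the tool step_arm, never from a script. Its argument "plan" is one flat list of numbers, 6 for each row, row after row: the shift along the tool's x, y, z in cm, then the turn, a rotation vector about the tool's x, y, z in rad. In form: [x, y, z, wx, wy, wz, x, y, z, wx, wy, wz, ...]. A call has 1 to 5 rows; each row shifts and turns the commanded pose from where the row before left it, along the tool's axes as they then stand; what a row does not reach is not made up. A row lasts 1/12 s, in which the tool goes at most 41.7 mm and 7.16 degrees, less where a joint would pass 70% of its speed; a pose out of reach is approached as far as the arm can. A call is refused whole if a number of a shift passes 4.17 or a number of a turn 0.125, either way. A call with a gripper value outside its range is refused whole. "hand" is the finger opening in cm, from 0 to 9.12, set as the call begins (left out, the last holds). The fingers move at their own pace and stop on an object; "newtons" is the grip in N (left out, the last holds). Time passes only in rows, so rows that do not move let the fingers close. It gives the time, the measured TCP pose, the force, the opening and the grip force at its end, in the units of the state.
- sensors.state(): the state, without advancing time (a new reading comes with each control period).
- viewer.grab_frame(name): name is "scene" or "side" or "wrist"; returns a dict with "img" (384x512x3 uint8, red, green, blue), "fx", "fy", "cx", "cy" (pixels), "k1" (the pictures are not rectified: a ray, as slopes to the right and down, at radius r is drawn at 1 + k1 r^2 times it, then the intrinsics apply), "position" and "attitude" of the camera in the world. Camera axes: x right, y down, z forward; pixel columns grow to the right and rows downward; lengths in mm; the calibration is good to about 2 mm. A picture is of the moment at which its call begins. There is no depth.
- env.job_done(): hands the job in; it is judged then, once.
Trained networks look in a picture, given as the dict that the camera call returned (one of the last four; its "shot" number tells which), for a name from the list of things; names that differ only in an ending like _2 or _b are one class to them, and where a whole thing is asked for, a point or a joint stands for the part that bears it (a point fixed in the world has none). Each returns a list of dicts, best first, with "score" (0 to 1); they miss things now and then, are a little off and sometimes report something else, mostly with a low value. They report only what shows in the picture. A call takes as long as a camera call. They do not tell look-alikes from the thing itself.
- viewer.boxes_of(name, picture): "location" ([column, row] in pixels, amid what is visible of it).
- viewer.pinpoint(name, picture): "location" ([column, row] in pixels: a listed point, or the origin of a listed thing).
The state is a dict: "time_s": time; "qpos": joint angles; "qvel": joint speeds; "effort": joint torques, N m; "ee_pos": TCP position; "ee_rot": TCP orientation; "force": force on the tool from outside, world axes, zero at the start; "torque": the same for the moment, N m; "gripper_width": finger opening in mm; "gripper_force": force on a finger pad.
Only numpy, scipy, OpenCV 4.12 (cv2) and the standard library are available. Lean on these libraries where they do the work, as an engineer would, in place of code of your own. Each camera call takes 0.05 s, during which the arm holds its last target. There are 200 camera calls.

### The job

A capped swab tube waits on the side chute of the white evidence box, held back by the flap of the lid. Push the box's lever all the way down with the fingertips and keep it down, lid wide open, until the tube has rolled into the box; then ease the lever back up so that the lid closes fully without slamming, and leave it. Touch only the lever: do not touch the tube or the lid, pick nothing up, and leave the other things on the bench where they are.

Things in the scene. Friction and masses are not known exactly. Their poses are not given: they have to be found in the camera images.
- drop_box: White painted steel evidence box fixed to the bench, 180 mm (its x) by 160 mm (its y) by 130 mm high. Origin: centre of its underside, z up. Its front (-x side) faces roughly the robot; the lid is hinged along the top of its far (+x) side; the lever runs along its +y side and sticks out in front; an aluminium chute sticks out 75 mm from its -y side.
- lever (a joint): Angle of the lever, rad: 0 = up (rest), 0.40 = fully down on its stop; it grows as the pad is pushed down. Pivot axis is level, along the box's y, at (20, 95, 112) mm in the box frame; the middle of the pad is 190 mm from it and moves down about 77 mm in all, almost straight down. It takes about 3 to 5 N on the pad at first, falling to about 1 N near the bottom; then the stop is hard. It does not latch: let go, it flies up under the weight of the lid.
- lever_pad (a point): Middle of the top face of the lever's black press pad, a plate 50 mm (box x) by 42 mm (box y) by 8 mm thick, 166 mm in front (-x) of the box's centre and 95 mm to its +y side; about 156 mm above the bench at rest, about 79 mm when fully down. At rest the pad slopes by 0.21 rad, its outer end higher; fully down it slopes as much the other way. Its front end and sides are free.
- lid (a joint): Angle of the flat steel lid, rad: 0 = shut, 1.20 = wide open. A linkage ties it to the lever: lid angle = 3 x lever angle, both ways. Lid 190 by 168 mm, 0.2 to 0.4 kg, nothing damps its fall; a closing speed of more than 2 rad/s near the rim is a slam (the pad rising at about 0.13 m/s).
- lid_edge (a point): Middle of the lid's free (front) edge, 135 mm above the bench when shut; when wide open it stands about 310 mm above the bench, near the far side of the box.
- tube: Capped swab tube, clear with a white cap, 18 mm in diameter, 70 mm long. Origin at its middle, its x axis along its length. At the start it lies on the sloping chute, parallel to the box's x, about 100 mm above the bench, leaning on the lid's side flap. It rolls into the box by itself once the lid is well up.
- box_floor (a point): Centre of the inner floor of the box, 6 mm above the bench; the inside is 170 by 150 mm.
- marker: White pyramid evidence marker, about 80 mm wide, 85 mm high, loose. Origin under its centre. Bystander.
- carton: White carton, 50 by 85 by 120 mm high, loose. Origin under its centre. Bystander.
- reagent: Small amber bottle, 52 mm in diameter, 120 mm high, loose. Origin under its centre. Bystander.
- loupe: Round steel stand loupe, 62 mm in diameter, 26 mm high, loose. Origin under its centre. Bystander.
There are look-alikes about, which are no part of the job. Several things have the shape of the tube; the one meant has the colours described above.

How it is judged:
By the outcome, as a careful person would: the job done as asked, in the order asked, and still so for the second after the job is handed in, with the robot touching nothing.
It also fails if it takes over 45 s, if anything falls off the work surface, if the arm or the gripper's body presses on something with over 40 N, if the wrist force passes 120 N, or if a joint passes its speed limit or range.

## Working session

There is one attempt and no reset: what is moved stays moved. The work goes in short steps, Python scripts to look and compute and a tool call to move; the robot and the scene stay as the last step left them, time stands still between calls to the robot, and variables do not carry over. Pictures are saved under pics/ and viewed, at most 10 in all, crops included, and the job is handed in when it is done.

Besides the shell and the picture viewer there is one more tool, called as name(argument=value, ...), one argument or row to a line, values as JSON. step_arm: Moves the arm, as the interface text tells. Its arguments: {"type":"object","properties":{"plan":{"type":"array","items":{"type":"number"}},"hand":{"type":"number"},"newtons":{"type":"number"}},"required":["plan"]}

```bash
mkdir -p pics
cat > h.py <<'E'
import numpy as np, cv2
from scipy.spatial.transform import Rotation as R
from workcell import sensors, viewer, env
def grab(n,f=None):
    p=viewer.grab_frame(n)
    if f: cv2.imwrite('pics/'+f,cv2.cvtColor(p['img'],cv2.COLOR_RGB2BGR))
    return p
def rot(p):
    a=np.array(p['attitude'],float)
    return a if a.shape==(3,3) else R.from_euler('xyz',a,degrees=True).as_matrix()
def ray(p,uv):
    d=np.array([(uv[0]-p['cx'])/p['fx'],(uv[1]-p['cy'])/p['fy']]);s=d.copy()
    for _ in range(20): s=d/(1+p['k1']*(s@s))
    return np.array(p['position'],float), rot(p)@np.r_[s,1]
def atz(p,uv,z):
    o,d=ray(p,uv); return o+d*(z-o[2])/d[2]
def proj(p,X):
    c=rot(p).T@(np.array(X,float)-p['position']); s=c[:2]/c[2]; s=s*(1+p['k1']*(s@s))
    return np.array([s[0]*p['fx']+p['cx'],s[1]*p['fy']+p['cy']])
def tri(*pu):
    A=np.zeros((3,3));b=np.zeros(3)
    for p,uv in pu:
        o,d=ray(p,uv);d=d/np.linalg.norm(d);M=np.eye(3)-np.outer(d,d);A+=M;b+=M@o
    return np.linalg.solve(A,b)
E
python3 - <<'E'
from h import *
P={}
for n in ['scene','side']:
    p=P[n]=grab(n,n+'0.png'); print(n,p['attitude'],p['position'],p['fx'],p['k1'])
    for t in ['lever_pad','lid_edge','tube','box_floor','drop_box','marker','carton','reagent','loupe']:
        print(t,[(np.round(r['location'],1).tolist(),round(r['score'],2)) for r in viewer.pinpoint(t,p)[:4]])
print(sensors.state())
E
```

```text
scene [-147.03663544    0.56265095   82.52844514] [1083.9760367   -41.19956719  860.01652671] 346.50119739126006 -0.001845332154709404
lever_pad [([221.1, 159.1], 0.69)]
lid_edge [([186.3, 180.4], 0.94)]
tube [([192.2, 304.7], 0.77), ([168.3, 180.3], 0.65), ([144.5, 218.2], 0.61), ([212.2, 161.6], 0.61)]
box_floor []
drop_box [([186.2, 235.4], 0.91)]
marker [([118.3, 189.7], 0.94)]
carton [([270.8, 242.5], 0.85)]
reagent [([98.0, 237.6], 0.83)]
loupe [([170.2, 178.0], 0.49)]
side [-120.55894376    1.05608546  -11.92184162] [ 460.14337705 -801.62519364  631.03284338] 365.6283492569554 0.03554854808344389
lever_pad [([219.5, 209.7], 0.78)]
lid_edge [([248.6, 239.7], 0.89)]
tube [([176.2, 270.3], 0.76), ([290.4, 279.2], 0.71), ([355.7, 268.4], 0.7), ([336.8, 235.4], 0.4)]
box_floor []
drop_box [([291.6, 278.5], 0.7)]
marker [([218.2, 378.2], 0.97)]
carton [([278.2, 225.3], 0.92), ([291.4, 275.0], 0.57)]
reagent [([309.6, 381.7], 0.63), ([206.6, 315.3], 0.19)]
loupe [([207.4, 313.8], 0.79), ([288.9, 278.2], 0.75)]
{'time_s': 1.0, 'qpos': array([-6.46886875e+01,  1.83121034e+01,  8.96391357e+01,  6.49388410e-05,
        7.20433365e+01, -1.14912553e+00]), 'qvel': array([ 0.04234973, -0.09274449, -0.04976938, -0.03016958, -0.00249815,
       -0.01430577]), 'effort': array([ 1.27441413e-03, -4.12353194e+01, -2.32229125e+01,  7.30873737e-02,
        3.76212888e-02,  1.91622121e-05]), 'ee_pos': array([ 256.18828485, -514.79455659,  227.97296419]), 'ee_rot': array([1.79994575e+02, 4.70192243e-05, 2.64604180e+01]), 'force': array([ 0.20577442,  0.13567864, -0.33850879]), 'torque': array([-0.02100967, -0.00479541, -0.01302767]), 'gripper_force': 0.0, 'gripper_width': 90.99172577455766}
```

View pics/scene0.png

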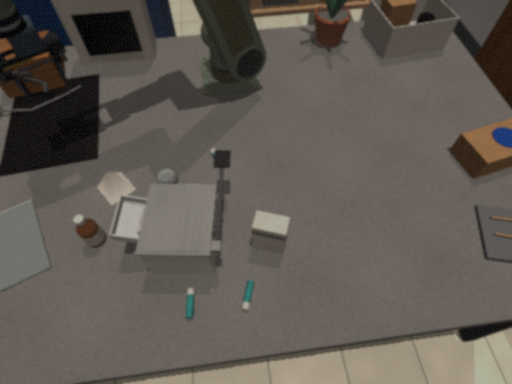

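View pics/side0.png

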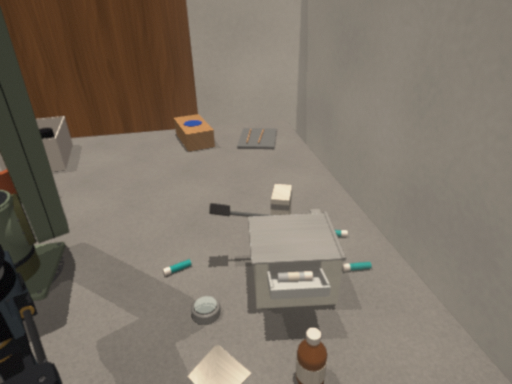

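Run:
```python
from h import *
s=grab('scene');q=grab('side')
pad=tri((s,(221.1,159.1)),(q,(219.5,209.7)));edge=tri((s,(186.3,180.4)),(q,(248.6,239.7)));box=tri((s,(186.2,235.4)),(q,(291.6,278.5)))
print('pad',pad,'edge',edge,'box',box)
for n,(a,b) in {'marker':((118.3,189.7),(218.2,378.2)),'carton':((270.8,242.5),(278.2,225.3)),'reagent':((98,237.6),(309.6,381.7)),'tube?':((144.5,218.2),(290.4,279.2))}.items(): print(n,tri((s,a),(q,b)))
print('loupe',atz(q,(207.4,313.8),0))
```

```text
pad [521.55577972 -59.81074639 151.41027397] edge [ 568.02829931 -156.83112637  130.03282419] box [ 664.4853932  -179.98588248   14.0800566 ]
marker [ 468.32009119 -379.72196118   -9.20438807]
carton [ 7.01053002e+02  4.78256997e+01 -2.83880118e-01]
reagent [ 626.89868408 -422.65514496   -4.92828642]
tube? [ 638.0689142  -266.87053915   94.76499016]
loupe [ 462.48975583 -232.8915568     0.        ]
```

The scene view shows the black pad at (222,159), the lid at (180,215) and the chute at (130,215). The side view shows the pad at (220,209), the lid at (293,238) and the chute tube at (295,276).

Tube candidates in the side view:
- **Clear with a white cap, on the chute:** (295,276). This is the one meant.
- **Teal look-alikes, on the bench:** (177,268), (357,267) and (340,233).

Pad candidates: only the black plate on the lever at (220,209). Next I'll fit the box pose and check both choices in one close crop.

Run:
```python
from h import *
from scipy.optimize import least_squares
P=[grab('scene'),grab('side')]
pts={'lever_pad':(-166,95,156),'lid_edge':(-98,0,135),'drop_box':(0,0,0)}
obs=[]
for p in P:
    for k,X in pts.items():
        r=viewer.pinpoint(k,p)[0]; obs.append((p,X,r['location'],2 if k=='lever_pad' else 1))
def W(v,X): return R.from_euler('z',v[2]).apply(X)+[v[0],v[1],0]
f=lambda v:np.concatenate([w*(proj(p,W(v,X))-u) for p,X,u,w in obs])
s=least_squares(f,[665,-180,-.2],loss='soft_l1');v=s.x
print(v[:2],np.degrees(v[2]),np.round(f(v),1));print('pad',W(v,pts['lever_pad']))
im=P[1]['img'][180:320,150:380][:,:,::-1].copy()
im=cv2.resize(im,None,fx=3.4,fy=3.4,interpolation=cv2.INTER_CUBIC)
L=[W(v,X) for X in [(-90,-80,130),(90,-80,130),(90,80,130),(-90,80,130),(-191,74,161),(-191,116,161),(-141,116,151),(-141,74,151)]]
for X in L:
    u=(proj(P[1],X)-[150,180])*3.4; cv2.circle(im,tuple(int(a) for a in u),3,(0,0,255),-1)
cv2.imwrite('pics/crop.png',im)
print('teal near pad',atz(P[1],(177,268),9))
```

```text
[ 668.14193701 -172.50566664] -9.698581317556304 [ -1.5 -10.7  -0.6  -2.3   0.9   0.1   2.6  -6.7  -0.8  -5.4   1.    0.3]
pad [520.51864107 -50.89825528 156.        ]
teal near pad [402.10307512 -79.14344464   9.        ]
```

View pics/crop.png

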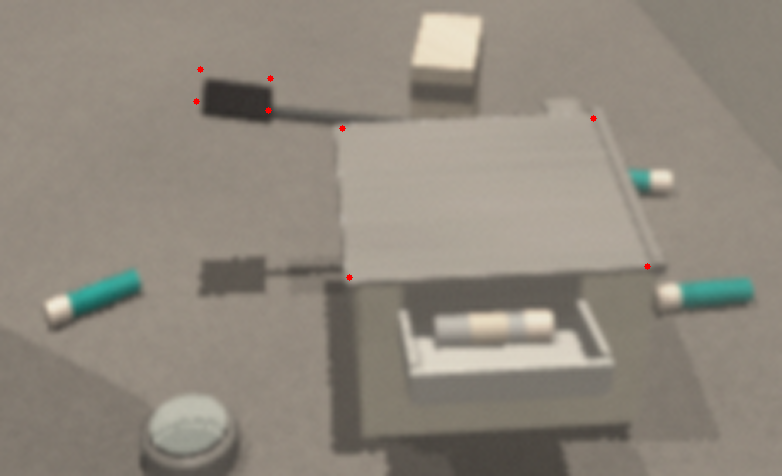

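The crop confirms both choices: a black pad at crop (237,100), and a clear, white-capped tube on the chute at (495,326), with the teal ones elsewhere on the bench. The fitted dots miss the pad by about 4 px, so I'm trusting the pad triangulation of about (521,-59,152). That height agrees with the stated 156 mm. Box yaw is about -10°. Now I'll close the fingers, turn, and travel high to above the pad.

step_arm(
  plan=[0,0,0,0,0,0.12,0,0,0,0,0,0.12,0,0,0,0,0,0.12,0,0,0,0,0,0.12,0,0,0,0,0,0.12],
  hand=0,
  newtons=10,
)

```text
time_s: 1.92
ee_pos: [256.2, -514.8, 228.0]
ee_rot: [180.0, -0.0, -8.3]
force: [-0.6, -0.1, 0.4]
gripper_width: 60.9
gripper_force: 0.0
```

step_arm(
  plan=[0,0,0,0,0,0.037,1.4,-3.8,0,0,0,0,1.4,-3.8,0,0,0,0,1.4,-3.8,0,0,0,0,1.4,-3.8,0,0,0,0],
)

```text
time_s: 2.33
ee_pos: [338.3, -373.5, 228.0]
ee_rot: [180.0, -0.0, -10.1]
force: [0.8, 0.1, -0.2]
gripper_width: 27.3
gripper_force: 0.0
```

step_arm(
  plan=[1.4,-3.8,0,0,0,0,1.4,-3.8,0,0,0,0,1.4,-3.8,0,0,0,0,1.4,-3.8,0,0,0,0,1.4,-3.8,0,0,0,0],
)

```text
time_s: 2.75
ee_pos: [440.5, -198.2, 228.3]
ee_rot: [180.0, -0.0, -10.0]
force: [0.6, -0.3, 0.2]
gripper_width: 0.3
gripper_force: 0.0
```

step_arm(
  plan=[1.4,-3.8,0,0,0,0,1.4,-3.8,0,0,0,0,1.4,-3.8,0,0,0,0,1.4,-3.8,0,0,0,0,0,0,0,0,0,0],
)

```text
time_s: 3.17
ee_pos: [524.7, -54.4, 227.9]
ee_rot: [-179.8, -0.1, -9.7]
force: [0.7, -0.2, -0.2]
gripper_width: 0.6
gripper_force: 0.0
```

Run:
```python
from h import *
print(sensors.state()['ee_pos'])
P={n:grab(n,n+'1.png') for n in ['scene','side','wrist']}
L={n:[(np.round(r['location'],1).tolist(),round(r['score'],2)) for r in viewer.pinpoint('lever_pad',p)[:2]] for n,p in P.items()}
print(L)
g=[(P[n],L[n][0][0]) for n in P if L[n]]
print('tri',tri(*g)); 
for n in P:
    if L[n]: print(n,atz(P[n],L[n][0][0],156))
a=P['side']['img'][150:300,140:370];w=P['wrist']['img']
b=cv2.resize(a,(512,334));cv2.imwrite('pics/c1.png',np.vstack([b,cv2.resize(w,(512,384))[120:384]])[:,:,::-1])
```

```text
[524.6719011  -54.43790334 227.9273291 ]
{'scene': [([221.3, 160.3], 0.88), ([185.3, 238.6], 0.5)], 'side': [([222.2, 207.9], 0.65)], 'wrist': [([250.6, 199.6], 0.87)]}
tri [525.24476666 -58.19814295 155.05722646]
scene [530.29032013 -59.88385005 156.        ]
side [527.66265429 -59.27258663 156.        ]
wrist [519.78544818 -56.32943292 156.        ]
```

View pics/c1.png

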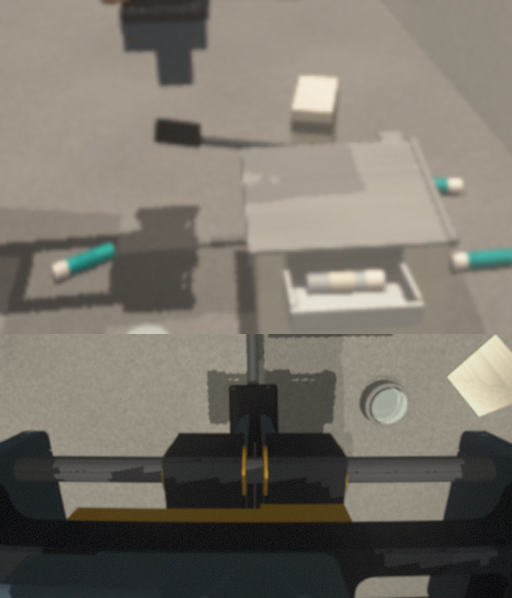

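The crop shows the closed fingers centred on the pad across its width, with the pad at wrist column 254 and the fingers at 255. The chute tube is still leaning on the flap. I'll check the offset along the lever from the pad's inner edge, at wrist row 171.

Run:
```python
from h import *
p=grab('wrist');q=grab('side')
t=np.radians(-9.7);B=R.from_euler('z',t).inv();T=sensors.state()['ee_pos'];print(T)
print('inner edge rel tcp, box axes',B.apply(atz(p,(254,171),151)-T))
s=grab('scene')
# left/right/inner pad edges in wrist
for u in [(230,171),(277,171)]: print(B.apply(atz(p,u,151)-T))
# side pad corners from crop(230x150 -> 512x334)
k=230/512
for c,h in [((157,119),161),((201,125),151),((200,147),151),((155,142),161)]: print('side',B.apply(atz(q,(140+c[0]*k,150+c[1]*k),h)-T))
```

```text
[521.01358065 -61.28084241 228.08460479]
inner edge rel tcp, box axes [ 21.18068694  -0.9000572  -77.08460479]
[ 21.3182953   19.45987712 -77.08460479]
[ 21.05469559 -20.41321249 -77.08460479]
side [-22.30722799  17.22039582 -67.08460479]
side [ 25.12414626  17.50693846 -77.08460479]
side [ 24.89781485 -25.67979136 -77.08460479]
side [-21.41623869 -28.09190972 -67.08460479]
```

The pad centre is within 3 mm of the TCP and the yaw matches, so I'll descend to just above it and then press slowly.

step_arm(
  plan=[0,0,1,0,0,0,0,0,1.5,0,0,0,0,0,1.0,0,0,0,0,0,0.7,0,0,0,0,0,0.4,0,0,0],
)

```text
time_s: 4.03
ee_pos: [520.8, -60.2, 180.5]
ee_rot: [180.0, 0.1, -10.1]
force: [0.1, -0.1, 0.3]
gripper_width: 0.6
gripper_force: 0.0
```

step_arm(
  plan=[0,0,0.3,0,0,0,0,0,0.3,0,0,0,0,0,0.3,0,0,0,0,0,0.3,0,0,0,0,0,0.3,0,0,0],
)

```text
time_s: 4.45
ee_pos: [521.4, -60.0, 167.4]
ee_rot: [180.0, -0.0, -10.0]
force: [-2.4, 0.3, 4.0]
gripper_width: 0.4
gripper_force: 1.8
```

step_arm(
  plan=[0,0,0.3,0,0,0,0,0,0.3,0,0,0,0,0,0.3,0,0,0,0,0,0.3,0,0,0,0,0,0.3,0,0,0],
)

```text
time_s: 4.87
ee_pos: [521.4, -60.0, 151.6]
ee_rot: [180.0, 0.0, -10.0]
force: [-2.7, 0.4, 4.2]
gripper_width: -0.0
gripper_force: 1.7
```

step_arm(
  plan=[0,0,0.3,0,0,0,0,0,0.3,0,0,0,0,0,0.3,0,0,0,0,0,0.3,0,0,0,0,0,0.3,0,0,0],
)

```text
time_s: 5.28
ee_pos: [521.4, -60.1, 136.5]
ee_rot: [180.0, 0.0, -10.0]
force: [-3.1, 1.3, 2.9]
gripper_width: 0.6
gripper_force: 1.6
```

step_arm(
  plan=[0,0,0.3,0,0,0,0,0,0.3,0,0,0,0,0,0.3,0,0,0,0,0,0.3,0,0,0,0,0,0.3,0,0,0],
)

```text
time_s: 5.7
ee_pos: [521.5, -60.1, 121.6]
ee_rot: [180.0, -0.0, -10.0]
force: [-2.7, 0.5, 3.1]
gripper_width: 0.6
gripper_force: 1.5
```

step_arm(
  plan=[0,0,0.3,0,0,0,0,0,0.3,0,0,0,0,0,0.3,0,0,0,0,0,0.3,0,0,0,0,0,0.2,0,0,0],
)

```text
time_s: 6.12
ee_pos: [522.3, -60.2, 107.7]
ee_rot: [180.0, -0.1, -10.0]
force: [0.3, -0.4, 1.9]
gripper_width: 0.3
gripper_force: 0.9
```

Tip is at 94 and the stop is expected with the tip at about 80–82. I'll continue in small steps and watch the force.

step_arm(
  plan=[0,0,0.2,0,0,0,0,0,0.2,0,0,0,0,0,0.2,0,0,0,0,0,0.1,0,0,0,0,0,0.1,0,0,0],
)

```text
time_s: 6.53
ee_pos: [521.6, -60.1, 99.8]
ee_rot: [180.0, -0.0, -10.0]
force: [1.0, -0.2, 1.4]
gripper_width: 0.2
gripper_force: 0.6
```

step_arm(
  plan=[0,0,0.1,0,0,0,0,0,0.1,0,0,0,0,0,0.05,0,0,0,0,0,0,0,0,0,0,0,0,0,0,0],
)

```text
time_s: 6.95
ee_pos: [521.7, -60.1, 97.8]
ee_rot: [180.0, -0.0, -10.0]
force: [0.2, 0.1, 4.4]
gripper_width: 0.7
gripper_force: 2.1
```

step_arm(
  plan=[0,0,0.1,0,0,0,0,0,0.05,0,0,0,0,0,0,0,0,0,0,0,0,0,0,0,0,0,0,0,0,0],
)

```text
time_s: 7.37
ee_pos: [521.8, -60.1, 97.5]
ee_rot: [180.0, -0.1, -10.0]
force: [-2.3, -0.3, 11.8]
gripper_width: 0.5
gripper_force: 6.2
```

Run:
```python
from h import *
q=grab('side');s=grab('scene')
print(sensors.state()['force'])
for n,p in (('side',q),('scene',s)):
    for t in ['tube','lid_edge']: print(n,t,[(np.round(r['location'],1).tolist(),round(r['score'],2)) for r in viewer.pinpoint(t,p)[:5]])
a=cv2.resize(q['img'][100:330,130:400],(540,460));b=cv2.resize(s['img'][100:300,80:300],(253,230))
c=np.zeros((460,793,3),np.uint8);c[:,:540]=a;c[:230,540:]=b
cv2.imwrite('pics/c2.png',c[:,:,::-1])
```

```text
[-2.74974818  0.83342849 12.09895593]
side tube [([282.0, 266.0], 0.61), ([175.8, 272.2], 0.57), ([358.7, 267.4], 0.55), ([332.9, 232.5], 0.41)]
side lid_edge [([310.2, 166.2], 0.83), ([220.8, 376.6], 0.55)]
scene tube [([191.3, 301.9], 0.58), ([249.0, 295.9], 0.54)]
scene lid_edge [([160.1, 186.3], 0.67)]
```

View pics/c2.png

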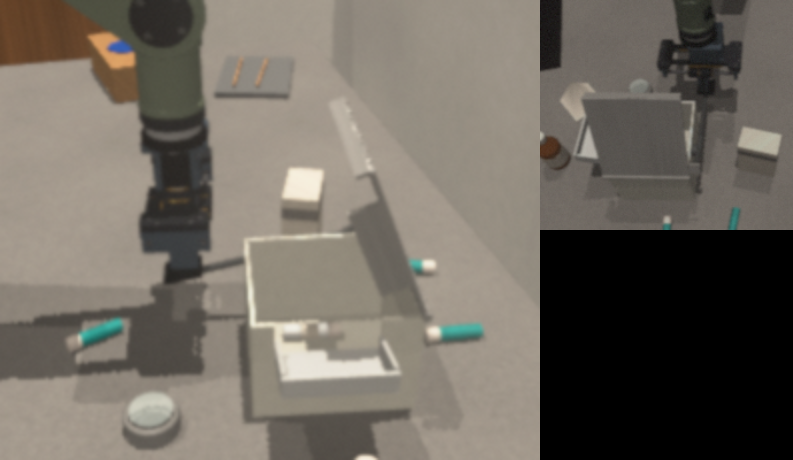

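The lid is wide open and the lever is on its stop at 12 N. The tube, at crop (312,330), is at the chute mouth and may be rolling. I'll hold and look again.

step_arm(
  plan=[0,0,0,0,0,0,0,0,0,0,0,0,0,0,0,0,0,0,0,0,0,0,0,0,0,0,0,0,0,0],
)

```text
time_s: 8.08
ee_pos: [521.8, -60.1, 97.4]
ee_rot: [180.0, -0.1, -10.0]
force: [-2.8, 1.0, 12.6]
gripper_width: 0.5
gripper_force: 6.2
```

step_arm(
  plan=[0,0,0,0,0,0,0,0,0,0,0,0,0,0,0,0,0,0,0,0,0,0,0,0,0,0,0,0,0,0],
)

```text
time_s: 8.5
ee_pos: [521.8, -60.1, 97.4]
ee_rot: [180.0, -0.1, -10.0]
force: [-2.4, 0.3, 12.7]
gripper_width: 0.0
gripper_force: 6.2
```

Run:
```python
from h import *
q=grab('side')
print(sensors.state()['time_s'],sensors.state()['force'])
for t in ['tube']: print([(np.round(r['location'],1).tolist(),round(r['score'],2)) for r in viewer.pinpoint(t,q)[:5]])
cv2.imwrite('pics/c3.png',cv2.resize(q['img'][190:320,230:370],(700,600)[:2],interpolation=cv2.INTER_CUBIC)[:,:,::-1])
```

```text
8.55 [-2.73258264  0.14443368 12.86734906]
[([177.6, 268.1], 0.64), ([283.8, 264.7], 0.63), ([357.0, 267.4], 0.48), ([334.4, 231.5], 0.46), ([282.1, 223.7], 0.4)]
```

View pics/c3.png

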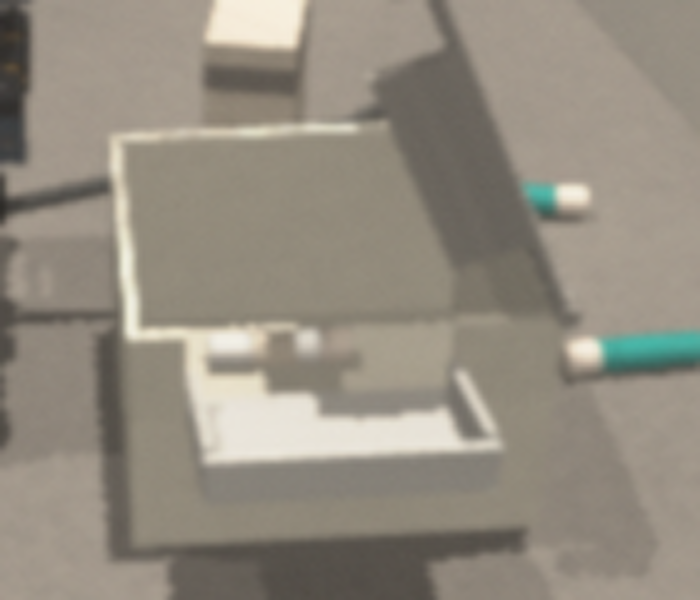

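The tube is at crop (280,345), which is pixel (286,265), and no longer moving. That ray could mean the chute lip or the box floor, so I'll work out which.

Run:
```python
from h import *
q=grab('side')
B=R.from_euler('z',-10,degrees=True)
c=np.array([521.5,-61,0])-B.apply([-166,95,0]);print('box',c)
for z in (15,30,60,90,100): print(z,[np.round(B.inv().apply(atz(q,u,z)-c),0)[:2] for u in [(272,265),(286,264.8),(301,267)]])
for n,z in(('rim',130),): print('front-near rim corner',B.inv().apply(atz(q,(230+133/5,190+335/4.615),z)-c))
```

```text
box [ 668.48151012 -183.38233403    0.        ]
15 [array([-43.,  47.]), array([-8., 46.]), array([27., 36.])]
30 [array([-45.,  31.]), array([-11.,  29.]), array([24., 20.])]
60 [array([-47.,  -3.]), array([-15.,  -4.]), array([ 18., -13.])]
90 [array([-50., -37.]), array([-19., -38.]), array([ 12., -47.])]
100 [array([-51., -48.]), array([-21., -49.]), array([ 10., -58.])]
front-near rim corner [-84.27216893 -72.92588815 130.        ]
```

The tube's apparent length is 70 mm only at z≈15, at box y≈+46. So it's at rest on the floor inside the box. Now I'll ease the lever up at about 30 mm/s.

step_arm(
  plan=[0,0,-0.1,0,0,0,0,0,-0.2,0,0,0,0,0,-0.25,0,0,0,0,0,-0.25,0,0,0,0,0,-0.25,0,0,0],
)

```text
time_s: 9.07
ee_pos: [520.6, -59.9, 106.2]
ee_rot: [180.0, 0.1, -10.0]
force: [-1.7, -0.4, 1.2]
gripper_width: 0.3
gripper_force: 0.8
```

step_arm(
  plan=[0,0,-0.25,0,0,0,0,0,-0.25,0,0,0,0,0,-0.25,0,0,0,0,0,-0.25,0,0,0,0,0,-0.25,0,0,0],
)

```text
time_s: 9.48
ee_pos: [521.3, -60.0, 119.2]
ee_rot: [180.0, 0.0, -10.0]
force: [-2.1, 0.3, 2.7]
gripper_width: 0.1
gripper_force: 1.3
```

step_arm(
  plan=[0,0,-0.25,0,0,0,0,0,-0.25,0,0,0,0,0,-0.25,0,0,0,0,0,-0.25,0,0,0,0,0,-0.25,0,0,0],
)

```text
time_s: 9.9
ee_pos: [521.5, -60.1, 131.8]
ee_rot: [180.0, -0.0, -10.0]
force: [-1.1, -0.1, 3.5]
gripper_width: 0.0
gripper_force: 1.4
```

step_arm(
  plan=[0,0,-0.25,0,0,0,0,0,-0.25,0,0,0,0,0,-0.25,0,0,0,0,0,-0.25,0,0,0,0,0,-0.25,0,0,0],
)

```text
time_s: 10.32
ee_pos: [522.2, -60.2, 144.4]
ee_rot: [180.0, -0.1, -10.0]
force: [-0.5, -0.4, 3.0]
gripper_width: 0.7
gripper_force: 1.6
```

step_arm(
  plan=[0,0,-0.25,0,0,0,0,0,-0.25,0,0,0,0,0,-0.25,0,0,0,0,0,-0.25,0,0,0,0,0,-0.25,0,0,0],
)

```text
time_s: 10.73
ee_pos: [522.5, -60.2, 157.1]
ee_rot: [-180.0, -0.1, -10.0]
force: [2.7, -1.1, 2.2]
gripper_width: 0.5
gripper_force: 1.7
```

step_arm(
  plan=[0,0,-0.15,0,0,0,0,0,-0.15,0,0,0,0,0,-0.15,0,0,0,0,0,-0.15,0,0,0,0,0,-0.15,0,0,0],
)

```text
time_s: 11.15
ee_pos: [521.6, -60.1, 164.0]
ee_rot: [180.0, -0.0, -10.0]
force: [2.7, 0.1, 3.4]
gripper_width: 0.3
gripper_force: 1.7
```

step_arm(
  plan=[0,0,-0.15,0,0,0,0,0,-0.15,0,0,0,0,0,-0.15,0,0,0,0,0,-0.15,0,0,0,0,0,-0.15,0,0,0],
)

```text
time_s: 11.57
ee_pos: [521.6, -60.1, 171.6]
ee_rot: [180.0, -0.0, -10.0]
force: [2.9, 0.4, 2.9]
gripper_width: 0.7
gripper_force: 1.7
```

step_arm(
  plan=[0,0,-0.15,0,0,0,0,0,-0.15,0,0,0,0,0,-0.15,0,0,0,0,0,-0.15,0,0,0,0,0,-0.15,0,0,0],
)

```text
time_s: 11.98
ee_pos: [520.6, -60.0, 178.5]
ee_rot: [180.0, 0.1, -10.0]
force: [0.2, 0.1, 0.4]
gripper_width: 0.7
gripper_force: 0.0
```

The lever has been released. I'll retreat upward and verify.

step_arm(
  plan=[0,0,-0.5,0,0,0,0,0,-1.5,0,0,0,0,0,-2,0,0,0,0,0,-2,0,0,0,0,0,-1,0,0,0],
)

```text
time_s: 12.4
ee_pos: [522.3, -60.2, 251.5]
ee_rot: [-180.0, -0.2, -10.0]
force: [0.9, -0.6, 0.2]
gripper_width: 0.4
gripper_force: 0.0
```

step_arm(
  plan=[0,0,0,0,0,0,0,0,0,0,0,0,0,0,0,0,0,0,0,0,0,0,0,0,0,0,0,0,0,0],
)

```text
time_s: 12.82
ee_pos: [521.0, -60.0, 247.8]
ee_rot: [180.0, 0.1, -10.0]
force: [0.1, -0.4, -0.5]
gripper_width: 0.4
gripper_force: 0.0
```

Run:
```python
from h import *
q=grab('side');s=grab('scene')
print(sensors.state()['force'])
for n,p in (('side',q),('scene',s)):
    for t in ['lever_pad','lid_edge','marker','carton','reagent','loupe']: print(n,t,[(np.round(r['location'],1).tolist(),round(r['score'],2)) for r in viewer.pinpoint(t,p)[:1]])
cv2.imwrite('pics/c4.png',cv2.resize(q['img'][150:390,140:400],(650,600),interpolation=cv2.INTER_CUBIC)[:,:,::-1])
```

```text
[-0.41707597 -0.01654026 -0.19086784]
side lever_pad [([220.0, 212.6], 0.61)]
side lid_edge [([249.0, 239.7], 0.75)]
side marker [([217.1, 377.8], 0.87)]
side carton [([279.2, 227.0], 0.69)]
side reagent [([311.3, 380.8], 0.83)]
side loupe [([205.7, 317.2], 0.88)]
scene lever_pad [([223.2, 159.8], 0.62)]
scene lid_edge [([183.6, 182.1], 0.56)]
scene marker [([115.2, 187.0], 0.73)]
scene carton [([270.3, 242.7], 0.93)]
scene reagent []
scene loupe [([166.9, 177.6], 0.81)]
```

View pics/c4.png

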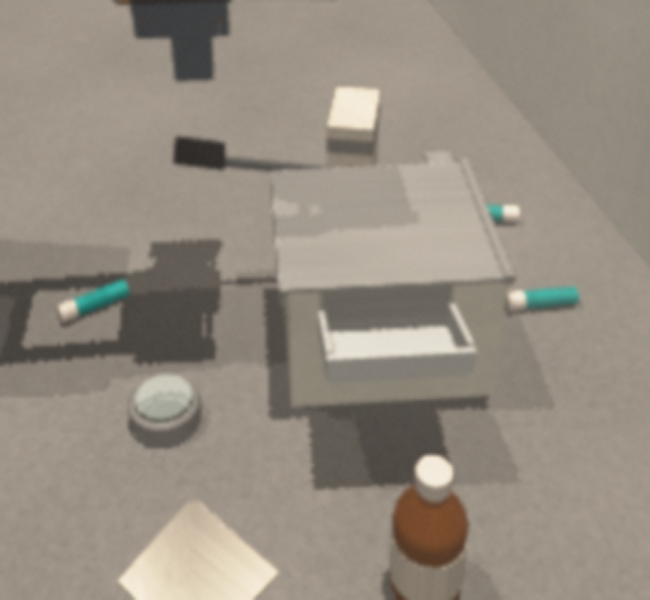

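The lid is shut (edge detected at pixel (249,240), same as at the start) and the lever is up. The chute at crop (400,340) is empty, and the bystanders are where they were.

```bash
python3 -c "
from workcell import env
print(env.job_done())"
```

```text
the job is handed in; nothing more can be done
None
```

The tube is in the box, the lid was eased shut without slamming, the lever is back up and released, the other things were left where they were, and the job is handed in; the hand-in gave no verdict.

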